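# Flip the inspection cover over against the pad edge

## Robot

A 6-joint arm with a two-finger parallel gripper is mounted at the origin on the work surface. World frame = base frame: x ahead of the robot, y to its left, z up, the work surface at z = 0. Lengths are in m, angles in rad, forces in N, time in s.
With the tool pointing down it reaches from about 0.425 to 1.125 m from the base axis. Payload 14.9 kg.
Tool frame: the origin (TCP) lies on the centre line of the jaws, within the pads' length; the fingertips stand 19 mm ahead of it and the grasp point (between the pads) is the TCP; z points along the fingers, y is the line along which they close (so a half turn about z gives the same grasp; the last joint's range is limited). The gripper opens to 91 mm and grips with 3 to 60 N. Pads are 32 mm wide; open, the fingers measure 118 mm over their backs; the gripper's body (76 mm by 178 mm) begins 60 mm behind the grasp point.
Start: joints at [1.289, 0.379, 1.734, -0, 1.028, -0.033], TCP at [0.172, 0.678, 0.233] pointing down, gripper open.
Joint ranges: [-2.77, 2.77], [-0.74, 2.19], [0, 2.66], [-1.06, 4.2], [0.31, 2.87], [-3.08, 3.08]. Speed limits (rad/s): [1.89, 1.89, 2.39, 3.14, 3.14, 3.14].

## Interface

Orientations are given as a unit quaternion [x, y, z, w].
In Python, from workcell import read_state, read_camera, camera_info, finish_job, boxes_of, outline_of gives the robot as it stands.
- The arm moves only by the shell command python3 -m creep 'ROWS' [FORCE]. ROWS is text: rows parted by semicolons, each of 5 numbers parted by spaces: the opening, from -1 (shut) to 1 (fully open), so that 0 is half open, then the shift along the tool's x, y, z each as a share of 25 mm, from -1 to 1, then the turn about the tool's z as a share of 0.15 rad, from -1 to 1. A call has 1 to 20 rows; each row shifts and turns the commanded pose from where the row before left it, along the tool's axes as they then stand; what a row does not reach is not made up. A row lasts 1/8 s, in which the tool goes at most 62.5 mm and 10.7 degrees, less where a joint would pass 70% of its speed; a pose out of reach is approached as far as the arm can. A call with a number of a shift or a turn outside -1 to 1 is refused whole. A call with a gripper value outside its range is refused whole. The fingers move at their own pace and stop on an object; FORCE is the grip in N (left out, the last holds). Time passes only in rows, so rows that do not move let the fingers close. It gives the time, the measured TCP pose, the force, the opening and the grip force at its end, in the units of the state.
- read_state(): the state, without advancing time (a new reading comes with each control period).
- read_camera(name): name is "scene" or "top" or "wrist"; returns the picture (384x512x3 uint8, blue, green, red); there is no depth.
- camera_info(name): a dict with "intrinsics" (3x3 intrinsics, pixels), "eye" and "rotation" of the camera in the world. Camera axes: x right, y up, looking along -z (the intrinsics and any distortion apply to the point x, -y, -z); pixel columns grow to the right and rows downward; lengths in m; the calibration is good to about 2 mm. A picture is of the moment at which its call begins: read the wrist's pose just before it. camera_info takes no time and is no camera call; for the wrist camera it gives the pose at the moment of the call.
- finish_job(): hands the job in; it is judged then, once.
Trained networks look in the newest picture that a camera, given by its name, has taken for a name from the list of things; names that differ only in an ending like _2 or _b are one class to them, and where a whole thing is asked for, a point or a joint stands for the part that bears it (a point fixed in the world has none). Each returns a list of dicts, best first, with "score" (0 to 1); they miss things now and then, are a little off and sometimes report something else, mostly with a low value. They report only what shows in the picture. A call takes as long as a camera call. They do not tell look-alikes from the thing itself.
- boxes_of(camera, target): "bbox" ([left, top, right, bottom] in pixels, round what is visible of it).
- outline_of(camera, target): "mask" (384x512 bool, what is visible of it) and "bbox" ([left, top, right, bottom] in pixels, round what is visible of it).
The state is a dict: "clock": time; "joints": joint angles; "joint_velocities": joint speeds; "joint_efforts": joint torques, N m; "tcp_pos": TCP position; "eef_rot": TCP orientation; "force": force on the tool from outside, world axes, zero at the start; "ft_torque": the same for the moment, N m; "width": finger opening in m; "grasp_force": force on a finger pad.
Only numpy, scipy, OpenCV 4.12 (cv2) and the standard library are available. Lean on these libraries where they do the work, as an engineer would, in place of code of your own. Each camera call takes 0.05 s, during which the arm holds its last target. There are 200 camera calls.

## Task

The aluminium inspection cover lies in the rolled-out tray with its gasket underneath. With your fingertips push it up against the front edge of the thick rubber pad and go on until it tips up and flips over onto the pad, so the grey gasket faces up and the cover lies flat and fully on the pad, with no part hanging over the front edge. Do not lift the cover clear of the tray, and leave the other things where they are.

Things in the scene. Friction and masses are not known exactly. Their poses are not given: they have to be found in the camera images.
- stand: Oak shelf with a galvanised slide tray rolled out to its right; fixed. Origin at bench height under the middle of the open tray; x away from the robot, y left to the shelf, z up. Tray floor at z 18 mm, x -155 to 155, y -200 to 200 mm; rims near (x -156) to z 36, far (x 156) to z 46, right (y -201) to z 44 mm. Oak board from y 200 mm on, top at z 120 mm.
- pad_edge (a point): Point on the top front edge of the firm black rubber pad, 15 mm thick, glued on the tray floor; at stand x 40, y 0, z 33 mm. x points away from the robot, onto the pad, which is 114 mm deep; y runs along the edge, which is straight and spans the tray; z up.
- cover: Loose aluminium plate, 76 (x) by 100 (y) by 5 mm, 0.11 to 0.18 kg, four bolt holes; a grey gasket ring, 70 mm outside, 52 inside, 6 mm thick, is bonded under its middle. Origin: centre of the gasket's underside; z to the plain face (up at start); plate from z 6 to 11 mm. One long edge faces the pad, turned from it by up to 0.3 rad, 5 to 55 mm away.
- cover_lead (a point): Middle of the cover's long edge that faces the pad at the start (cover x +38 mm), at half the plate's thickness. Axes as the cover.
- cover_trail (a point): Middle of the cover's other long edge, on the robot's side at the start (cover x -38 mm), at half the plate's thickness. The plate's underside here is 6 mm above the tray floor at the start, free below; with the cover held against the pad by a few newtons, friction is enough to draw this edge up. Axes as the cover.
- union_a: Cast iron pipe union standing upright on the tray floor to the right of the cover, 58 mm across, 52 mm high. Origin under its centre. Bystander.
- spare_gasket: Loose grey rubber ring, 70 mm across, 6 mm thick, lying on the tray floor to the left of the cover. Origin under its centre. Bystander.
- union_b: The other cast iron pipe union, on the oak shelf, 58 mm across, 52 mm high. Bystander.
- gauge: Round brass pressure gauge with cracked glass, 104 mm across and 35 mm high, lying face up on the oak shelf, its stem 88 mm out from the centre. Bystander.
- thermostat: Cream bakelite thermostat dial, 84 mm across and 37 mm high, on the oak shelf. Bystander.
- tin: Plain steel tin, 74 mm across, 75 mm high, standing on the bench to the right of the tray. Bystander.
- wrench: Steel wrench 220 mm long lying on the bench to the right of the tray. Bystander.
There are look-alikes about, which are no part of the job. What is meant by the cover is not orange or yellow, and is the smaller of those in its own colour.

How it is judged:
On the way:
1. the cover stands tipped up at the front edge of the pad (angle between cover's own z axis and vertical between 0.7 and 2.4 rad and x of cover in the frame of pad_edge between -0.06 and 0.06 m and z of cover in the frame of pad_edge below 0.045 m), for 0.05 s.
At the end, for the whole second after the job is handed in: The cover lies gasket side up, flat within 0.14 rad, on the rubber pad, the middles of both its long edges on the pad (at most 3 mm over its front edge), at rest (angle between cover's own z axis and vertical above 3 rad and x of each of cover_lead, cover_trail in the frame of pad_edge above -0.003 m and z of each of cover_lead, cover_trail in the frame of pad_edge below 0.008 m and linear speed of cover below 0.02 m/s); the robot touches nothing.
It fails at once if the cover is lifted: both its long edges more than 25 mm above the pad's top (z of each of cover_lead, cover_trail in the frame of pad_edge above 0.025 m).
It fails at once if a bystander is moved by more than 15 mm (distance of any of union_a, spare_gasket, union_b, gauge, thermostat, tin, wrench from where it was at the start of the episode above 0.015 m).
It also fails if it takes over 61 s, if anything falls off the work surface, if the arm or the gripper's body presses on something with over 40 N, if the wrist force passes 120 N, or if a joint passes its speed limit or range.

## Working session

There is one attempt and no reset: what is moved stays moved. The work goes in short steps, Python scripts to look and compute and a shell command to move; the robot and the scene stay as the last step left them, time stands still between calls to the robot, and variables do not carry over. Pictures are saved under pics/ and viewed, at most 13 in all, crops included, and the job is handed in when it is done.

```bash
mkdir -p pics; ls; python3 - <<'E'
from workcell import *
import cv2, numpy as np
s=read_state(); print(s['clock'],s['tcp_pos'],s['eef_rot'],s['width'])
a=read_camera('scene'); b=read_camera('top')
cv2.imwrite('pics/top.png',cv2.resize(b,(800,600))); cv2.imwrite('pics/scene.png',cv2.resize(a,(800,600)))
for c in ('top','scene'):
  i=camera_info(c); print(c,i)
  for n in ('cover','stand','union_a','spare_gasket'):
    print(n,[(np.round(d['bbox']).tolist(),round(d['score'],2)) for d in boxes_of(c,n)])
E
```

```text
pics
0.0 [0.17227204 0.67807389 0.23226335] [ 1.24057412e-01  9.92274872e-01 -5.76560100e-04 -7.09159418e-05] 0.09111364200033878
top {'intrinsics': array([[469.52458751,   0.        , 249.40479589],
       [  0.        , 469.52458751, 187.31457847],
       [  0.        ,   0.        ,   1.        ]]), 'eye': array([ 0.22211   , -0.08015978,  1.37814065]), 'rotation': array([ 0.07754526, -0.06866957, -0.67570592,  0.72985802])}
cover [([315.0, 249.0, 370.0, 307.0], 0.92), ([108.0, 248.0, 144.0, 284.0], 0.83), ([233.0, 160.0, 274.0, 192.0], 0.82), ([390.0, 246.0, 440.0, 286.0], 0.73)]
stand [([70.0, 52.0, 334.0, 245.0], 0.98)]
union_a [([291.0, 181.0, 304.0, 199.0], 0.75), ([149.0, 101.0, 172.0, 116.0], 0.64), ([71.0, 53.0, 335.0, 246.0], 0.22)]
spare_gasket [([185.0, 158.0, 207.0, 182.0], 0.67)]
scene {'intrinsics': array([[381.32663176,   0.        , 253.92662515],
       [  0.        , 381.32663176, 184.87349432],
       [  0.        ,   0.        ,   1.        ]]), 'eye': array([ 1.59287447, -0.13049432,  0.83411231]), 'rotation': array([0.33864494, 0.32688425, 0.59607416, 0.65050894])}
cover [([240.0, 201.0, 269.0, 214.0], 0.95), ([164.0, 162.0, 205.0, 188.0], 0.68), ([111.0, 176.0, 148.0, 195.0], 0.56), ([328.0, 158.0, 344.0, 165.0], 0.39)]
stand [([189.0, 165.0, 419.0, 274.0], 0.87), ([332.0, 177.0, 355.0, 196.0], 0.67)]
union_a [([210.0, 193.0, 227.0, 212.0], 0.66), ([343.0, 191.0, 361.0, 215.0], 0.64)]
spare_gasket []
```

View pics/top.png

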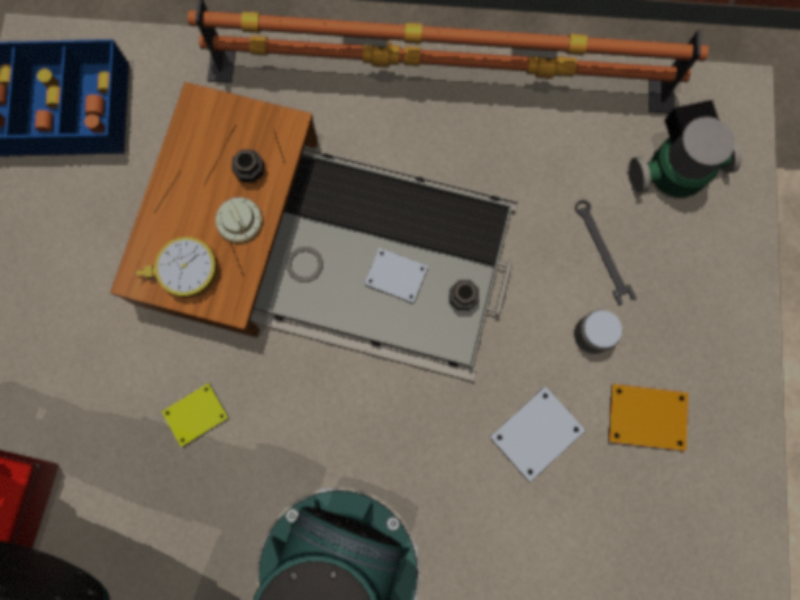

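View pics/scene.png

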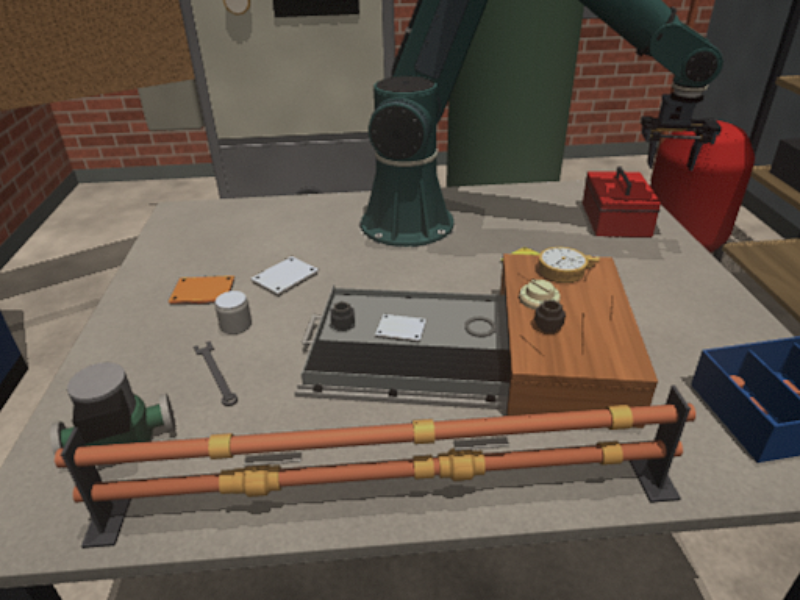

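Candidates in the top picture (512x384 px): small silver plate in the tray (254,176), large silver plate on the bench (343,278), orange plate (415,266) and yellow plate (126,266). The description rules out orange and yellow and asks for the smaller silver one, so I choose the one in the tray. Next I check it in a close crop and localise it.

```bash
cat > h.py <<'E'
from workcell import *
import cv2, numpy as np
from scipy.spatial.transform import Rotation as R
def ray(uv,info,z):
    K=info['intrinsics']; uv=np.atleast_2d(uv).astype(float)
    d=np.c_[(uv[:,0]-K[0,2])/K[0,0],-(uv[:,1]-K[1,2])/K[1,1],-np.ones(len(uv))]
    d=R.from_quat(info['rotation']).apply(d); e=np.array(info['eye'])
    return (e+d*((z-e[2])/d[:,2])[:,None])[:,:2]
def proj(P,info):
    K=info['intrinsics']; p=R.from_quat(info['rotation']).inv().apply(np.atleast_2d(P)-info['eye'])
    return np.c_[K[0,0]*p[:,0]/-p[:,2]+K[0,2],-K[1,1]*p[:,1]/-p[:,2]+K[1,2]]
E
python3 - <<'E'
from h import *
b=read_camera('top'); i=camera_info('top')
ms=[d for d in outline_of('top','cover') if 200<d['bbox'][0]<290 and d['bbox'][1]<220]
m=ms[0]['mask'].astype(np.uint8)
c=cv2.findContours(m,0,1)[0]; c=max(c,key=cv2.contourArea)[:,0]
r=cv2.minAreaRect(ray(c,i,.029).astype(np.float32)*1000); print('cover mm',r)
g=cv2.cvtColor(b,cv2.COLOR_BGR2GRAY)
# pad front edge: strongest dark->light step going down columns
pts=[]
for u in range(195,310,4):
    v0=int(135+(u-195)*.245); col=cv2.GaussianBlur(g,(3,3),0)[v0-14:v0+15,u].astype(int); k=np.argmax(np.diff(col)); pts.append((u,v0-14+k+.5))
w=ray(pts,i,.033); vx=cv2.fitLine((w*1000).astype(np.float32),cv2.DIST_HUBER,0,.01,.01).ravel(); print('edge',vx,np.degrees(np.arctan2(vx[1],vx[0]))); 
print(np.round((w*1000-vx[2:])@[-vx[1],vx[0]],1))
o=outline_of('top','spare_gasket'); u=boxes_of('top','union_a')
for d in o: print('gk',ray([[(d['bbox'][0]+d['bbox'][2])/2,(d['bbox'][1]+d['bbox'][3])/2]],i,.022))
for d in u: print('un',ray([[(d['bbox'][0]+d['bbox'][2])/2,(d['bbox'][1]+d['bbox'][3])/2]],i,.045),d['score'])
# ends of the tray: right rim, board edge
for n,p,z in (('R',(497,263),.033),('L',(285,212),.033),('farR',(511,206),.046),('nearR',(472,368),.036)): print(n,ray([np.array(p)*.64],i,z)*1000)
cv2.imwrite('pics/crop.png',cv2.resize(b[85:245,150:350],None,fx=4,fy=3.75*1,interpolation=cv2.INTER_CUBIC)[:600])
E
```

```text
cover mm ((541.0444946289062, -59.76795196533203), (103.23777770996094, 78.87010955810547), 74.20126342773438)
edge [ 1.7666523e-01  9.8427099e-01  6.0982147e+02 -3.1714558e+01] 79.82442
[ 0.  0.  0.  0.  0.  0.  0.  0.  0.  0.  0. -0. -0. -0. -0. -0. -0. -0.
 -0. -0. -0. -0. -0. -0. -0.  3.  3.  3.  3.]
gk [[0.5472809  0.08186824]]
un [[0.72823088 0.23042936]] 0.65
un [[ 0.50528727 -0.19488631]] 0.62
R [[ 576.55743398 -249.75109205]]
L [[646.37114417 160.49543833]]
farR [[ 686.7921346  -269.34308894]]
nearR [[ 374.47353923 -213.19082584]]
```

View pics/crop.png

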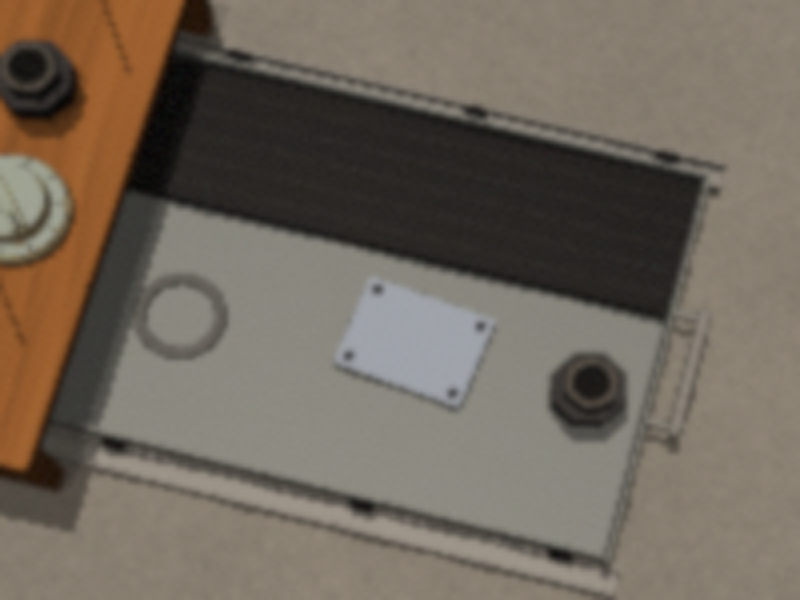

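The crop confirms the small silver plate, with four holes and lying in the tray at crop pixel (415,343). The gasket ring is to its left at (180,315), the union to its right at (588,395), and the pad edge runs from (130,190) to (665,322). I now move behind it with the tool's y axis along the pad edge.

```bash
python3 -m creep '0.2 -1 -1 0 0;0.2 -1 -1 0 0;0.2 -1 -1 0 0;0.2 -1 -1 0 0;0.2 -1 -1 0 0;0.2 -1 -1 0 0;0.2 -1 -1 0 0;0.2 -1 -1 0 0;0.2 -1 -1 0 0;0.2 -1 -1 0 0;0.2 -1 -1 0 0;0.2 -1 -1 0 0;0.2 -1 -1 0 0;0.2 -1 -1 0 0;0.2 -1 -1 0 0;0.2 -1 -1 0 0;0.2 -1 -1 0 0;0.2 -1 -1 0 0;0.2 0 -1 0 -0.25;0.2 0 -1 0 -0.25'
python3 -m creep '0.2 0 -1 0 0;0.2 0 -1 0 0;0.2 0 -1 0 0;0.2 0 -1 0 0;0.2 0 -0.8 0 0;0.2 0 0 0 0'
python3 - <<'E'
from h import *
s=read_state(); print(s['clock'],s['tcp_pos'],s['eef_rot'],s['width'],s['force'])
i=camera_info('wrist'); b=read_camera('wrist'); print(i)
cv2.imwrite('pics/w1.png',cv2.resize(b,(800,600)))
for n in ('cover','union_a','spare_gasket'):
  for d in outline_of('wrist',n)[:2]:
    c=max(cv2.findContours(d['mask'].astype(np.uint8),0,1)[0],key=cv2.contourArea)[:,0]
    print(n,d['score'],np.round(d['bbox']),cv2.minAreaRect(ray(c,i,{'cover':.029,'union_a':.06,'spare_gasket':.024}[n]).astype(np.float32)*1000))
E
```

```text
clock: 3.2
tcp_pos: [0.4863, 0.0819, 0.233]
eef_rot: [0.086, 0.996, 0.0, 0.0]
force: [0.0, -0.8, 0.6]
width: 0.0549
grasp_force: 0.0
clock: 3.95
tcp_pos: [0.4655, -0.0361, 0.2331]
eef_rot: [0.088, 0.996, -0.0, 0.0]
force: [0.5, 0.6, 0.1]
width: 0.0544
grasp_force: 0.0
3.95 [ 0.46549058 -0.03606666  0.23307893] [ 8.76071727e-02  9.96155086e-01 -2.93350149e-05  1.65744857e-04] 0.05441853943018394 [0.5390919  0.59357624 0.08374885]
{'intrinsics': array([[341.82829404,   0.        , 260.21746875],
       [  0.        , 341.82829404, 189.16389946],
       [  0.        ,   0.        ,   1.        ]]), 'eye': array([ 0.38300185, -0.02059589,  0.38417721]), 'rotation': array([-0.11484764, -0.0961947 ,  0.63524919,  0.75763782])}
cover 0.65 [207. 199. 296. 270.] ((541.998779296875, -60.54046630859375), (99.7198486328125, 76.94065856933594), 72.90653991699219)
union_a 0.96 [ 98. 205. 157. 254.] ((500.8719482421875, -181.52346801757812), (62.833980560302734, 53.74428939819336), 79.96028137207031)
spare_gasket 0.9 [374. 186. 435. 246.] ((551.0960693359375, 114.63322448730469), (68.70952606201172, 67.7405776977539), 79.95884704589844)
```

View pics/w1.png

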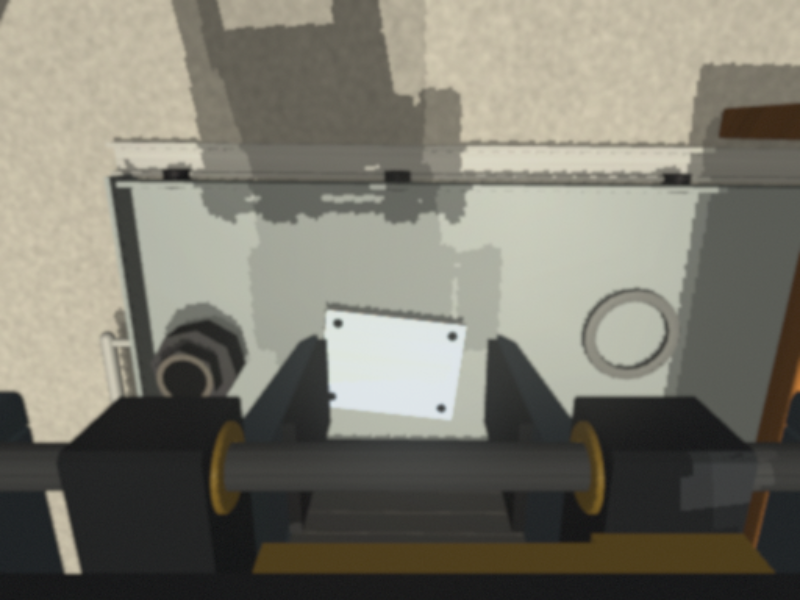

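The wrist view shows the cover centred at (395,362) between the open fingers, the pad edge at row 437 and the near rim at the top. The behind-cover position is good, so I centre the tool and lower.

```bash
python3 -m creep '0.2 0 -0.44 1 0;0.2 0 0 1 0;0.2 0 0 1 0;0.2 0 0 1 0;0.2 0 0 1 0;0.2 0 0 1 0;0.2 0 0 1 0;0.2 0 0 0.5 0;0.2 0 0 0.2 0;0.2 0 0 0 0'
python3 - <<'E'
from h import *
i=camera_info('wrist'); b=read_camera('wrist'); cv2.imwrite('pics/w2.png',cv2.resize(b,(800,600)))
E
```

```text
clock: 5.4
tcp_pos: [0.4639, -0.0461, 0.0407]
eef_rot: [0.087, 0.996, -0.0, 0.0]
force: [-0.1, 1.8, 0.2]
width: 0.0545
grasp_force: 0.0
```

View pics/w2.png

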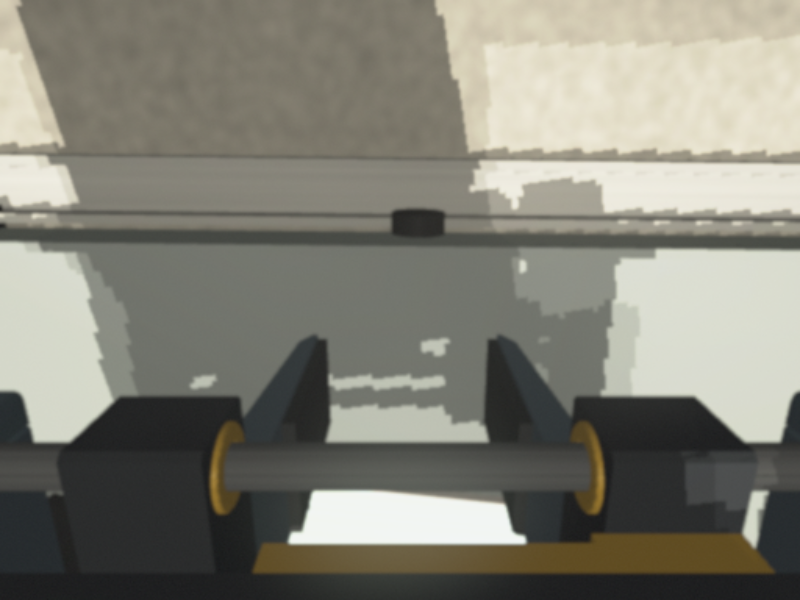

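```bash
python3 -m creep '0.2 -0.3 0 0 0;0.2 -0.3 0 0 0;0.2 -0.2 0 0 0;0.2 -0.2 0 0 0;0.2 -0.2 0 0 0;0.2 -0.2 0 0 0;0.2 -0.2 0 0 0'; python3 -m creep '0.2 -0.1 0 0 0;0.2 0 0 0 0'; python3 -m creep '0.2 -0.1 0 0 0;0.2 0 0 0 0';python3 -m creep '0.2 -0.1 0 0 0;0.2 0 0 0 0'
python3 - <<'E'
from h import *
read_camera('top');i=camera_info('top')
for d in outline_of('top','cover'):
  c=max(cv2.findContours(d['mask'].astype(np.uint8),0,1)[0],key=cv2.contourArea)[:,0]
  print(d['score'],np.round(d['bbox']),cv2.minAreaRect(ray(c,i,.029).astype(np.float32)*1000))
E
```

```text
clock: 6.32
tcp_pos: [0.5033, -0.0532, 0.0404]
eef_rot: [0.087, 0.996, -0.0, -0.0]
force: [-0.6, 0.5, -0.4]
width: 0.0546
grasp_force: 0.3
clock: 6.58
tcp_pos: [0.5057, -0.0536, 0.0405]
eef_rot: [0.087, 0.996, -0.0, 0.0]
force: [-0.1, -0.8, 0.1]
width: 0.0547
grasp_force: 0.0
clock: 6.82
tcp_pos: [0.5082, -0.054, 0.0405]
eef_rot: [0.087, 0.996, -0.0, 0.0]
force: [-0.4, -0.4, 0.5]
width: 0.0546
grasp_force: 0.0
clock: 7.08
tcp_pos: [0.5107, -0.0545, 0.0405]
eef_rot: [0.087, 0.996, -0.0, 0.0]
force: [-0.4, 0.5, 0.3]
width: 0.0548
grasp_force: 0.0
0.82 [392. 244. 441. 288.] ((312.3652038574219, -537.2998046875), (144.94886779785156, 109.17509460449219), 88.04804992675781)
0.57 [315. 246. 374. 310.] ((266.26123046875, -339.288330078125), (109.12431335449219, 140.7875518798828), 45.405418395996094)
```

```bash
for k in 1; do python3 -m creep '0.2 -0.1 0 0 0;0.2 0 0 0 0'; python3 -m creep '0.2 -0.1 0 0 0;0.2 0 0 0 0'; python3 -m creep '0.2 -0.06 0 0 0;0.2 0 0 0 0'; done | grep -E 'tcp|force'
python3 - <<'E'
from h import *
b=read_camera('top'); c=read_camera('scene')
p=np.hstack([cv2.resize(b[110:230,190:310],(400,400)),cv2.resize(c[165:265,180:330],(400,267))[:0].reshape(0,400,3) if 0 else cv2.resize(c[170:250,200:320],(400,400))])
cv2.imwrite('pics/p3.png',p)
E
```

```text
tcp_pos: [0.5131, -0.0549, 0.0404]
force: [0.7, 0.3, -0.1]
grasp_force: 0.0
tcp_pos: [0.5156, -0.0553, 0.0404]
force: [-1.1, 0.1, 0.1]
grasp_force: 0.0
tcp_pos: [0.516, -0.0554, 0.0402]
force: [-5.0, 0.3, 3.2]
grasp_force: 2.7
```

View pics/p3.png

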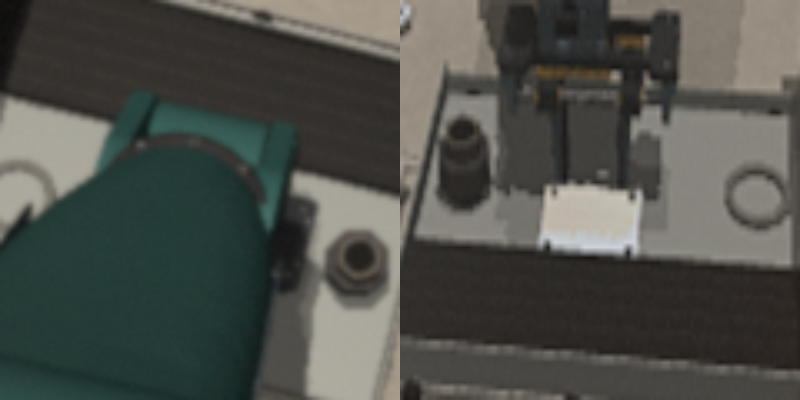

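The scene half shows the cover square against the pad's front edge at (590,250), with both fingers behind its near edge. Contact force is about 5 N. I press a little harder and begin drawing the edge up.

```bash
(python3 -m creep '0.2 -0.06 0 0 0;0.2 0 0 -0.1 0'; python3 -m creep '0.2 -0.02 0 -0.1 0;0.2 -0.02 0 -0.1 0'; python3 -m creep '0.2 -0.03 0 -0.1 0;0.2 -0.03 0 -0.1 0') | grep -E 'tcp|^force'
python3 - <<'E'
from h import *
c=read_camera('scene'); 
for d in outline_of('scene','cover'):
  if 225<d['bbox'][0]<285: print(d['score'],d['bbox'])
cv2.imwrite('pics/p4.png',cv2.resize(c[170:250,200:320],(600,400)))
E
```

```text
tcp_pos: [0.5163, -0.0553, 0.0422]
force: [-8.0, 3.7, -0.4]
tcp_pos: [0.5166, -0.0553, 0.047]
force: [-10.8, 5.5, 0.2]
tcp_pos: [0.5172, -0.0554, 0.0517]
force: [-14.7, 5.6, 0.5]
0.9 [240.2, 203.7, 272.3, 220.4]
```

View pics/p4.png

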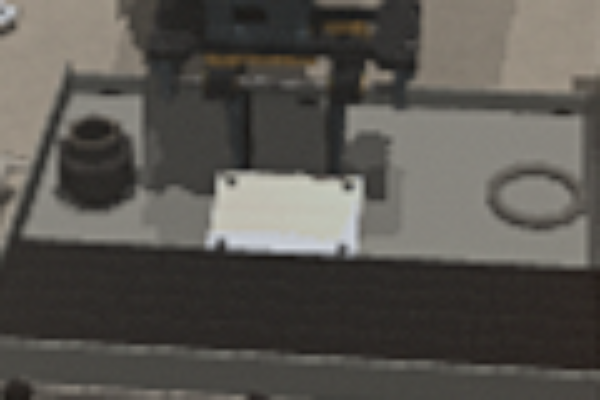

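The cover's near edge is up: its top edge moved from row ~185 to ~173 (150% scale differs slightly), and the fingers still press on it with 15 N. I follow the arc next.

```bash
(python3 -m creep '0.2 -0.016 0 -0.1 0;0.2 -0.02 0 -0.1 0;0.2 -0.024 0 -0.1 0'; python3 -m creep '0.2 -0.028 0 -0.1 0;0.2 -0.032 0 -0.1 0'; python3 -m creep '0.2 -0.036 0 -0.1 0;0.2 -0.04 0 -0.1 0') | grep -E 'tcp|^force'
python3 - <<'E'
from h import *
c=read_camera('scene'); 
for d in outline_of('scene','cover'):
  if 225<d['bbox'][0]<285: print(d['score'],d['bbox'])
E
```

```text
tcp_pos: [0.5185, -0.0556, 0.0591]
force: [-14.6, 5.8, 2.5]
tcp_pos: [0.5199, -0.0559, 0.0641]
force: [-16.2, 5.9, 4.4]
tcp_pos: [0.5215, -0.0562, 0.0691]
force: [-18.1, 5.5, 6.7]
0.9 [240.2, 202.5, 270.5, 217.4]
```

```bash
python3 - <<'E'
from h import *
c=read_camera('scene'); w=read_camera('wrist')
a=cv2.resize(c[175:235,215:305],(600,400)); 
cv2.imwrite('pics/p5.png',a)
i=camera_info('scene')
# expected trail edge ends for several tip heights, if edge is at finger front
s=read_state(); n=np.array([.9847,-.1745]);t=np.array([.1745,.9847])
p=s['tcp_pos'][:2]+.016*n
for z in (.03,.04,.05,.055,.06): print(z,proj([[*(p+k*t),z] for k in (-.05,.05)],i).round(1).tolist())
l=p@n
E
```

```text
0.03 [[242.2, 206.8], [270.8, 208.0]]
0.04 [[242.1, 204.5], [270.8, 205.7]]
0.05 [[242.0, 202.2], [270.8, 203.4]]
0.055 [[241.9, 201.0], [270.8, 202.2]]
0.06 [[241.8, 199.9], [270.8, 201.1]]
```

View pics/p5.png

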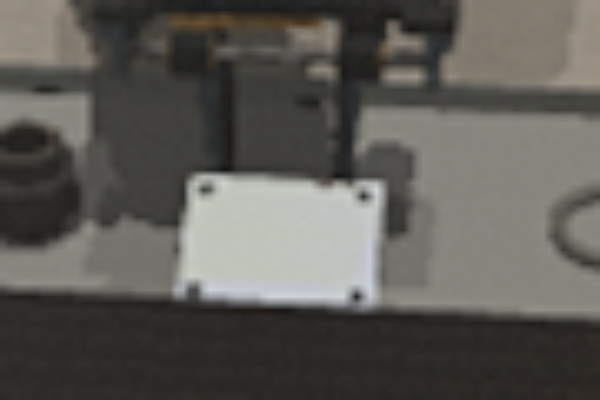

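The cover is tilted about 22°, with its upper edge on the fingers (left end at crop (188,172), z≈55 mm) and its lead edge still at the pad. I continue along the arc.

```bash
(python3 -m creep '0.2 -0.04 0 -0.1 0;0.2 -0.045 0 -0.1 0;0.2 -0.05 0 -0.1 0'; python3 -m creep '0.2 -0.055 0 -0.1 0;0.2 -0.06 0 -0.1 0;0.2 -0.065 0 -0.1 0'; python3 -m creep '0.2 -0.075 0 -0.1 0;0.2 -0.085 0 -0.1 0;0.2 -0.09 0 -0.1 0') | grep -E 'tcp|^force'
python3 - <<'E'
from h import *
c=read_camera('scene'); 
for d in outline_of('scene','cover'):
  if 225<d['bbox'][0]<285: print(d['score'],d['bbox'])
i=camera_info('scene')
s=read_state(); n=np.array([.9847,-.1745]);t=np.array([.1745,.9847])
p=s['tcp_pos'][:2]+.016*n
for z in (.06,.07,.08,.09): print(z,proj([[*(p+k*t),z] for k in (-.05,.05)],i).round(1).tolist())
print(p@n)
E
```

```text
tcp_pos: [0.5261, -0.0571, 0.077]
force: [-14.4, 2.5, 7.8]
tcp_pos: [0.5316, -0.0582, 0.085]
force: [-8.5, 0.9, 6.2]
tcp_pos: [0.5397, -0.0596, 0.0931]
force: [-1.3, 0.5, 0.4]
0.88 [239.4, 199.8, 270.8, 217.4]
0.06 [[241.1, 203.1], [270.4, 204.4]]
0.07 [[241.0, 200.7], [270.5, 202.0]]
0.08 [[240.9, 198.4], [270.5, 199.6]]
0.09 [[240.8, 195.9], [270.5, 197.2]]
0.5582535549781253
```

```bash
(python3 -m creep '0.2 -0.14 0 -0.08 0;0.2 -0.14 0 -0.08 0'; python3 -m creep '0.2 -0.14 0 -0.08 0;0.2 -0.14 0 -0.08 0';python3 -m creep '0.2 -0.14 0 -0.04 0;0.2 -0.14 0 -0.04 0') | grep -E 'tcp|^force'
python3 - <<'E'
from h import *
c=read_camera('scene'); 
for d in outline_of('scene','cover'):
  if 225<d['bbox'][0]<285: print(d['score'],d['bbox'])
i=camera_info('scene')
s=read_state(); n=np.array([.9847,-.1745]);t=np.array([.1745,.9847])
p=s['tcp_pos'][:2]+.016*n
for z in (.07,.08,.09,.1): print(z,proj([[*(p+k*t),z] for k in (-.05,.05)],i).round(1).tolist())
print(p@n)
cv2.imwrite('pics/p6.png',cv2.resize(c[175:235,215:305],(600,400)))
E
```

```text
tcp_pos: [0.5468, -0.0607, 0.0971]
force: [-0.0, -0.4, -0.5]
tcp_pos: [0.5537, -0.062, 0.1011]
force: [0.3, 0.4, 0.2]
tcp_pos: [0.5605, -0.0632, 0.103]
force: [-1.4, -0.1, 0.3]
0.85 [239.6, 202.6, 267.6, 217.4]
0.07 [[240.2, 204.4], [270.0, 205.7]]
0.08 [[240.1, 202.0], [270.1, 203.3]]
0.09 [[240.0, 199.6], [270.1, 200.8]]
0.1 [[239.8, 197.1], [270.1, 198.4]]
0.5791186289898062
```

View pics/p6.png

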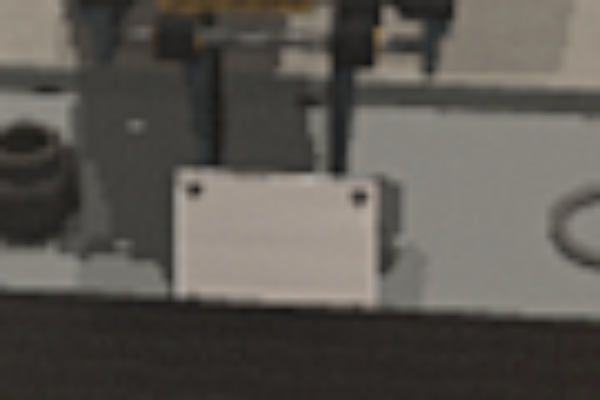

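The cover now leans at about 64° with both lower holes behind the pad edge (row ~300). Its top edge is at row 168 with the fingertips just below it, so I push straight forward.

```bash
(python3 -m creep '0.2 -0.14 0 0.03 0;0.2 -0.14 0 0.03 0;0.2 -0.14 0 0 0;0.2 -0.14 0 0 0'; python3 -m creep '0.2 -0.14 0 0 0;0.2 -0.14 0 0 0;0.2 -0.14 0 0 0'; python3 -m creep '0.2 -0.14 0 0 0;0.2 -0.14 0 0 0;0.2 -0.14 0 0 0') | grep -E 'tcp|^force'
python3 - <<'E'
from h import *
c=read_camera('scene'); 
for d in outline_of('scene','cover'):
  if 225<d['bbox'][0]<285: print(d['score'],d['bbox'])
cv2.imwrite('pics/p7.png',cv2.resize(c[175:235,215:305],(600,400)))
E
```

```text
tcp_pos: [0.5743, -0.0656, 0.1014]
force: [-0.6, -0.0, 0.4]
tcp_pos: [0.5846, -0.0674, 0.1015]
force: [-0.4, -0.5, -0.1]
tcp_pos: [0.5949, -0.0692, 0.1014]
force: [-0.1, 0.1, -0.7]
0.82 [239.2, 209.6, 270.0, 218.9]
```

View pics/p7.png

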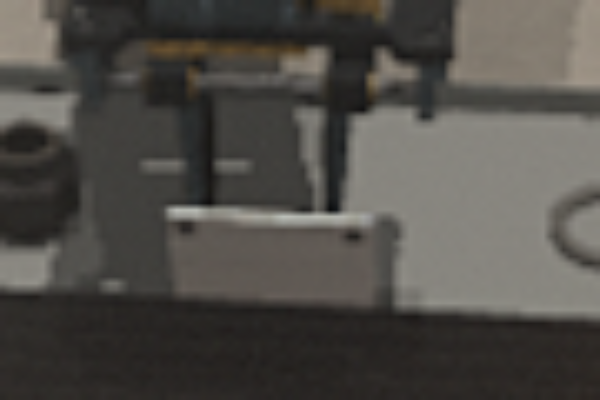

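Now the cover is about vertical, its bright trailing edge on top at row 212 with the fingers behind it. I keep pushing forward.

```bash
(python3 -m creep '0.2 -0.14 0 0 0;0.2 -0.14 0 0 0;0.2 -0.14 0 0 0;0.2 -0.14 0 0 0'; python3 -m creep '0.2 -0.14 0 0 0;0.2 -0.14 0 0 0;0.2 -0.14 0 0 0;0.2 -0.14 0 0 0;0.2 0 0 0 0;0.2 0 0 0 0') | grep -E 'tcp|^force'
python3 - <<'E'
from h import *
c=read_camera('scene'); 
for d in outline_of('scene','cover'):
  if 225<d['bbox'][0]<285: print(d['score'],d['bbox'])
cv2.imwrite('pics/p8.png',cv2.resize(c[175:250,215:315],(640,480)))
E
```

```text
tcp_pos: [0.6087, -0.0717, 0.1014]
force: [-0.1, 0.3, 0.5]
tcp_pos: [0.6221, -0.074, 0.1014]
force: [-0.2, 0.3, 0.1]
0.81 [239.3, 214.4, 269.8, 229.4]
```

View pics/p8.png

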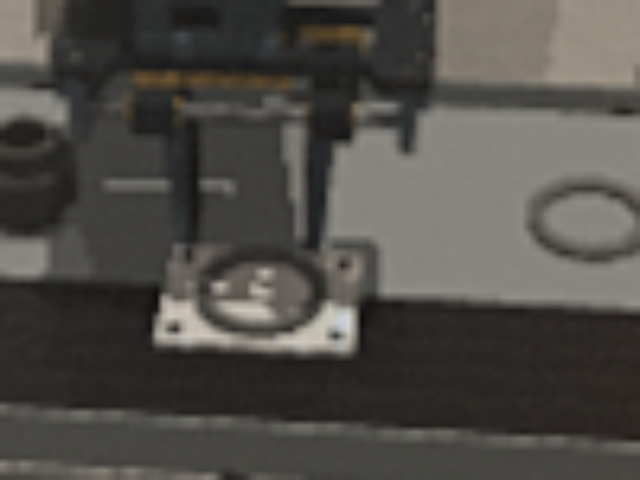

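The cover has flipped: the gasket ring faces up at (262,290), and the trailing edge at row 350 is on the pad. The lead side hangs in front of the pad edge. I measure the overhang after backing off.

```bash
python3 -m creep '0.2 1 0 0 0;0.2 1 0 0 0;0.2 1 0 0 0;0.2 1 0 0 0;0.2 0.4 0 0 0;0.2 0 0 0 0'
python3 - <<'E'
from h import *
c=read_camera('scene'); i=camera_info('scene'); n=np.array([.9847,-.1745]);t=np.array([.1745,.9847])
for cam in ('scene','wrist'):
  read_camera(cam); i=camera_info(cam)
  for d in outline_of(cam,'cover'):
    q=max(cv2.findContours(d['mask'].astype(np.uint8),0,1)[0],key=cv2.contourArea)[:,0]
    w=ray(q,i,.037); nn=w@n; tt=w@t
    if abs(nn.mean()-.64)<.05 and abs(tt.mean()-.035)<.05: print(cam,d['score'],cv2.minAreaRect(w.astype(np.float32)*1000),nn.min(),nn.max(),tt.min(),tt.max())
b=read_camera('wrist'); cv2.imwrite('pics/p9.png',np.vstack([cv2.resize(c[190:250,225:305],(533,400))[:, :],cv2.resize(b[200:,:],(533,192))]))
E
```

```text
clock: 15.48
tcp_pos: [0.514, -0.055, 0.1016]
eef_rot: [0.087, 0.996, -0.0, 0.0]
force: [0.6, 0.2, 0.3]
width: 0.0546
grasp_force: 0.0
scene 0.86 ((618.10009765625, -71.69818878173828), (101.65079498291016, 82.91517639160156), 83.65412902832031) 0.5791165193192629 0.6627564844041992 -0.013144482965606247 0.08802498215642687
wrist 0.64 ((609.2837524414062, -68.73607635498047), (100.1280746459961, 31.871747970581055), 80.05835723876953) 0.5959584263333723 0.6279824141090817 -0.011404112000953745 0.0887280271155396
```

View pics/p9.png

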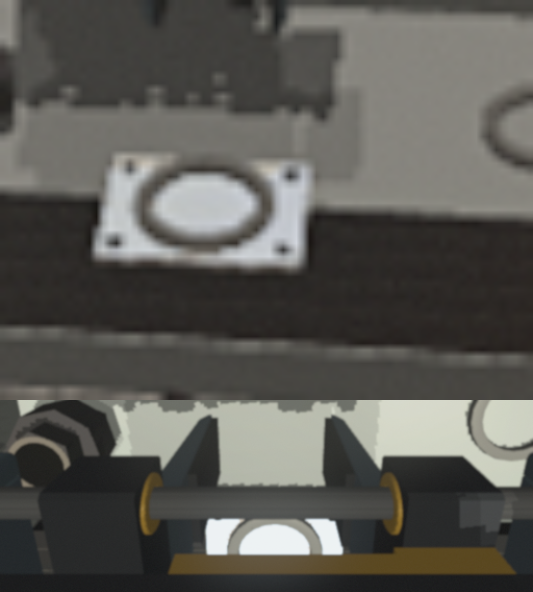

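The cover lies flat with the gasket up, but its robot-side edge overhangs the pad by about 14 mm (edge at n≈596 mm against a pad edge at ≈610 mm). I lower the fingertips to just above the pad's height and push it in about 25 mm further.

```bash
(python3 -m creep '0.2 0 0 1 0;0.2 0 0 0.88 0;0.2 0 0 0 0'; python3 -m creep '0.2 -0.8 0.1 0 0;0.2 -0.8 0 0 0;0.2 -0.4 0 0 0;0.2 -0.2 0 0 0;0.2 -0.2 0 0 0;0.2 -0.2 0 0 0;0.2 0 0 0 0'; python3 -m creep '0.2 -0.2 0 0 0;0.2 -0.2 0 0 0;0.2 -0.2 0 0 0;0.2 -0.2 0 0 0;0.2 0 0 0 0';python3 -m creep '0.2 -0.1 0 0 0;0.2 0 0 0 0') | grep -E 'clock|tcp|^force'
python3 - <<'E'
from h import *
c=read_camera('scene'); i=camera_info('scene'); n=np.array([.9847,-.1745]);t=np.array([.1745,.9847])
for d in outline_of('scene','cover'):
    q=max(cv2.findContours(d['mask'].astype(np.uint8),0,1)[0],key=cv2.contourArea)[:,0]
    w=ray(q,i,.037); nn=w@n; tt=w@t
    if abs(nn.mean()-.64)<.05 and abs(tt.mean()-.035)<.05: print(d['score'],nn.min(),nn.max(),tt.min(),tt.max())
print((read_state()['tcp_pos'][:2]@n)+.016)
E
```

```text
clock: 16.15
tcp_pos: [0.5132, -0.0549, 0.0533]
force: [0.1, 0.1, -0.5]
clock: 17.02
tcp_pos: [0.5786, -0.0638, 0.0545]
force: [0.7, 0.1, 0.3]
clock: 17.65
tcp_pos: [0.5986, -0.0674, 0.0545]
force: [0.0, 0.5, 1.3]
clock: 17.9
tcp_pos: [0.6006, -0.0677, 0.0545]
force: [0.7, -0.7, 0.2]
0.74 0.6135175482868079 0.6987040819429684 -0.013028004293478682 0.08835741545662995
0.619189406758873
```

```bash
python3 -m creep '0.2 0.4 0 0 0;0.2 1 0 0 0;0.2 1 0 -1 0;0.2 1 0 -1 0;0.2 1 0 -1 0;0.2 0.5 0 -1 0;0.2 0 0 -1 0;0.2 0 0 -1 0;0.2 0 0 0 0;0.2 0 0 0 0' | grep -E 'clock|tcp|^force'
python3 - <<'E'
from h import *
n=np.array([.9847,-.1745]);t=np.array([.1745,.9847])
for cam in ('scene','wrist'):
  c=read_camera(cam); i=camera_info(cam)
  if cam=='scene': a=c
  for d in outline_of(cam,'cover'):
    q=max(cv2.findContours(d['mask'].astype(np.uint8),0,1)[0],key=cv2.contourArea)[:,0]
    w=ray(q,i,.037); nn=w@n; tt=w@t
    if abs(nn.mean()-.64)<.05 and abs(tt.mean()-.035)<.05: print(cam,d['score'],cv2.minAreaRect(w.astype(np.float32)*1000),nn.min(),nn.max(),tt.min(),tt.max())
cv2.imwrite('pics/p10.png',np.hstack([cv2.resize(a[180:255,220:320],(400,300)),cv2.resize(c,(400,300))]))
E
```

```text
clock: 19.25
tcp_pos: [0.4792, -0.0464, 0.2036]
force: [-0.5, -0.1, 0.0]
scene 0.73 ((655.449462890625, -76.6322021484375), (99.80690002441406, 79.51629638671875), 80.20832824707031) 0.6188270616786807 0.6987040819429684 -0.011012277602637024 0.08872639207255334
wrist 0.67 ((656.8590087890625, -76.03736877441406), (99.28815460205078, 42.81620788574219), 80.06246185302734) 0.6385872792564414 0.6815788607061068 -0.0099169911354412 0.08941430241842278
```

View pics/p10.png

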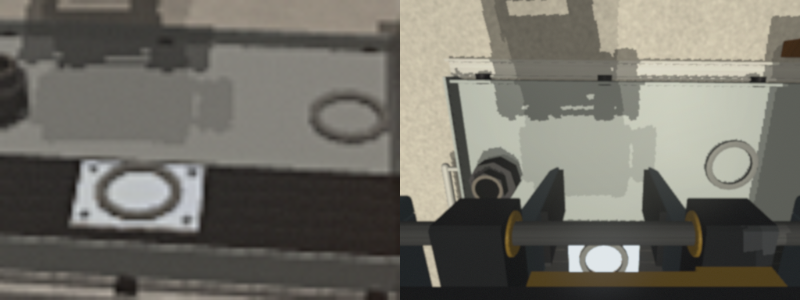

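Both views show the cover flat on the pad with the gasket up: in the scene half its lead edge is at rows 158–167, just inside the pad edge once its height is allowed for. The finger contact positions put the edge about 9 mm onto the pad, and the ring and union have not moved, so I hand the job in.

```bash
python3 -c "
from workcell import *
print(finish_job())"
```

```text
the job is handed in; nothing more can be done
None
```

The cover is flipped onto the pad with its gasket up, lying flat with its front edge about 9 mm inside the pad's edge by finger contact; the job was handed in at about 19 s, and no verdict came back.

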